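Add a slotted trial weight to the clock-weight hanger

ROBOT

A 7-joint arm with a two-finger parallel gripper is mounted at the origin on a cart in front of the work surface, level with it; the furniture and walls round the work are solid. World frame = base frame: x ahead of the robot, y to its left, z up, the work surface at z = 0. Lengths are in m, angles in rad, forces in N, time in s.
With the tool pointing down it reaches from about 0.425 to 0.925 m from the base axis. Payload 6.8 kg.
Tool frame: the origin (TCP) lies on the centre line of the jaws, within the pads' length; the fingertips stand bot.tip_reach ahead of it and the grasp point (between the pads) lies 3 mm ahead of it (bot.tip_reach is the distance from the TCP to the fingertips, in m); z points along the fingers, y is the line along which they close (so a half turn about z gives the same grasp; the last joint's range is limited). The gripper opens to 85 mm and grips with 20 to 120 N. Pads are 22 mm wide; open, the fingers measure 114 mm over their backs; the gripper's body (76 mm by 85 mm) begins 54 mm behind the grasp point. The pads swing forward as they close: fully open they stand 13 mm farther back than shut.
Start: joints at [-0.108, 0.477, 0.022, 1.555, -0.011, 1.109, -0.083], TCP at [0.675, 0, 0.228] pointing down, gripper open.
Joint ranges: [-2.96, 2.96], [-0.34, 2.1], [-1.41, 1.46], [0.24, 2.44], [-1.37, 4.51], [0.17, 1.92], [-2.96, 2.96]. Speed limits (rad/s): [2.39, 2.39, 3.14, 3.14, 3.14, 3.14, 3.14].

INTERFACE

Orientations are given as a unit quaternion [w, x, y, z].
In Python, from station import bot gives the robot as it stands.
- The arm moves only by the tool jog_arm, never from a script. Its argument "deltas" is a list of rows, each a list of 7 numbers: the shift along the world's x, y, z in m, then the turn, a rotation vector about the world's x, y, z in rad, then the opening, from 0 (shut) to 1 (fully open). In form: [[x, y, z, rx, ry, rz, grip], ...]. A call has 1 to 10 rows; each row shifts and turns the commanded pose from where the row before left it; what a row does not reach is not made up. A row lasts 1/10 s, in which the tool goes at most 50 mm and 8.59 degrees, less where a joint would pass 70% of its speed; a pose out of reach is approached as far as the arm can. A call with a gripper value outside its range is refused whole. The fingers move at their own pace and stop on an object; "newtons" is the grip in N (left out, the last holds). Time passes only in rows, so rows that do not move let the fingers close. It gives the time, the measured TCP pose, the force, the opening and the grip force at its end, in the units of the state.
- bot.get_obs(): the state, without advancing time (a new reading comes with each control period).
- bot.read_camera(name): name is "scene" or "side" or "wrist"; returns a dict with "img" (420x560x3 uint8, red, green, blue), "K" (3x3 intrinsics, pixels), "eye" and "attitude" of the camera in the world. Camera axes: x right, y down, z forward; pixel columns grow to the right and rows downward; lengths in m; the calibration is good to about 2 mm. The wrist camera is an equidistant fisheye: a pixel r from the principal point sees the ray r / f radians off the axis. A picture is of the moment at which its call begins. There is no depth.
- bot.hand_in(): hands the job in; it is judged then, once.
The state is a dict: "t": time; "q": joint angles; "joint_vel": joint speeds; "joint_torque": joint torques, N m; "eef_pos": TCP position; "tool_rot": TCP orientation; "contact_force": force on the tool from outside, world axes, zero at the start; "torque": the same for the moment, N m; "gripper_width": opening from 0.0 (shut) to 1.0 (fully open); "grasp_force": force on a finger pad.
Only numpy, scipy, OpenCV 4.12 (cv2) and the standard library are available. Lean on these libraries where they do the work, as an engineer would, in place of code of your own. Each camera call takes 0.05 s, during which the arm holds its last target. There are 200 camera calls.

TASK

Pick up the loose brass slotted weight and slide it sideways, slot first, onto the stem of the hanger, between the steel weight that is already there and the stem's head. Then, pressing only gently, turn it until its slot drops over the raised rib of the steel weight (so the two slots face opposite ways) and leave it lying flat on the steel weight, fully home round the stem. Do not force the hanger, and leave the other things on the bench where they are.

Things in the scene. Friction and masses are not known exactly. Their poses are not given: they have to be found in the camera images.
- weight_mid (a point): Loose brass slotted weight, 0.16 to 0.26 kg: disc 56 mm wide, 14 mm thick, with two flats 50 mm apart at its local +y and -y (grip there). This point is its centre, half-way up, 7 mm above the bench at first. Local x points out through the slot's mouth (at first within 0.75 rad of world -y, the robot's right), z up. On its top, opposite the slot, is a steel rib 4 mm high, 13 to 23 mm from the centre.
- weight_mouth (a point): Mouth of the brass weight's slot, 28 mm from its centre along its local x, half-way up. The slot goes right through, is 11 mm wide and ends square 5.5 mm behind the weight's centre; the mouth flares to 18 mm over the last 5 mm.
- hanger: Hanger on the stand: origin on the stem's axis, level with the top face of the steel weight on it (95 mm above the bench unpressed), z up. The steel weight is shaped like the brass one and clamped; its brass rib (4 mm high, 8 wide, 13 to 23 mm from the axis) lies on the +x side and its slot on the -x side, each up to 0.4 rad either way: that angle is not measured; see or feel it.
- stem_head (a point): Top of the steel stem, 38 mm above the hanger's origin. The stem is 8 mm thick; its head, 18 mm wide and too big for the slot, is the top 8 mm. Between the steel weight's top and the head are 30 mm (26 above the rib). Seated, the brass weight's centre lies 7 mm above the hanger's origin; riding on the rib, 11 mm. Rib and stem each have 1.5 mm of play a side in the slot.
- stand: Green spring balance stand on a dark round foot 66 mm wide, fixed; origin under its centre, axes shared by the hanger, x to the robot's right (-1.45 to -2.2 rad from world +x). The hanger is rigid sideways; pressed down it starts to sink at about 1 N, then 1.25 mm per newton, at most 14 mm, and springs back. More than 20 N on it in any direction is forcing it.
- oil_cup: Small red-brown wooden oil cup, 30 mm across, 20 mm high, open; origin at the centre of its underside. Bystander.
- ink_jar: Black jar, 32 mm across, 45 mm high; origin at the centre of its underside. Bystander.
- tweezers: Steel tweezers, 9 x 116 x 10 mm, lying flat; origin at the centre of its underside. Bystander.
- brass_wheel: Spoked brass gear wheel, 30 mm across, 11 mm high with its arbor, lying flat; origin at the centre of its underside. Bystander.
Things that resemble listed ones, but are neither listed nor needed, are in the scene too. There is more than one size of the part that bears weight_mid; the job needs the larger.

How it is judged:
At the end, for the whole second after the job is handed in: The brass weight is round the stem (its centre within 4 mm of the stem axis), right side up and flat (within 0.06 rad) on the steel weight with its slot over the rib (its centre 5 to 8.5 mm above the steel weight's top face), released and at rest (horizontal distance between weight_mid and hanger below 0.004 m and z of weight_mid in the frame of hanger between 0.005 and 0.0085 m and angle between weight_mid's own z axis and vertical below 0.06 rad and linear speed of weight below 0.02 m/s); the robot touches nothing.
It fails at once if the hanger is forced: more than 20 N on it (contact force between hanger and anything else above 20 N).
It fails at once if a bystander is moved more than 15 mm (distance of any of oil_cup, ink_jar, brass_wheel, tweezers from where it was at the start of the episode above 0.015 m).
It also fails if it takes over 72 s, if anything falls off the work surface, if the arm or the gripper's body presses on something with over 40 N, if the wrist force passes 120 N, or if a joint passes its speed limit or range.

## Working session

There is one attempt and no reset: what is moved stays moved. The work goes in short steps, Python scripts to look and compute and a tool call to move; the robot and the scene stay as the last step left them, time stands still between calls to the robot, and variables do not carry over. Pictures are saved under pics/ and viewed, at most 10 in all, crops included, and the job is handed in when it is done.

Besides the shell and the picture viewer there is one more tool, called after "Emit:" as name(argument=value, ...) on one line, values as JSON. jog_arm: Moves the arm, as the interface text tells. Its arguments: {"type":"object","properties":{"deltas":{"type":"array"},"newtons":{"type":"number"}},"required":["deltas"]}

```bash
mkdir -p pics; ls; python3 - <<'E'
from station import bot
import cv2,numpy as np
o=bot.get_obs();print({k:np.round(v,3) for k,v in o.items()},bot.tip_reach)
ims=[]
for n in ["scene","side","wrist"]:
    c=bot.read_camera(n);np.savez(f"{n}0.npz",**c);print(n,c["K"].tolist(),np.round(c["eye"],3),np.round(c["attitude"],3))
    cv2.imwrite(f"pics/{n}0.png",c["img"][...,::-1])
E
```

```text
pics
{'t': np.float64(0.0), 'q': array([-0.108,  0.478,  0.022,  1.556, -0.011,  1.109, -0.083]), 'joint_vel': array([ 0.   , -0.001,  0.001, -0.002, -0.001,  0.001, -0.001]), 'joint_torque': array([-1.0000e-03, -5.9644e+01,  1.6080e+00, -2.8119e+01,  1.2000e-02,
        9.0000e-03,  0.0000e+00]), 'eef_pos': array([ 0.674, -0.   ,  0.227]), 'tool_rot': array([-0.001,  0.707,  0.707, -0.001]), 'contact_force': array([-0.241,  0.238,  0.838]), 'torque': array([-0.04 ,  0.027,  0.007]), 'grasp_force': np.float64(0.0), 'gripper_width': np.float64(0.998)} 0.022
scene [[495.28065275336564, 0.0, 276.55862494031226], [0.0, 495.28065275336564, 203.18274125920817], [0.0, 0.0, 1.0]] [-0.13   0.74   0.682] [ 0.161 -0.325  0.821 -0.44 ]
side [[485.3488175463537, 0.0, 274.52162134309856], [0.0, 485.3488175463537, 210.14478762343273], [0.0, 0.0, 1.0]] [0.282 0.864 0.559] [ 0.067 -0.099  0.856 -0.503]
wrist [[325.19226210127806, 0.0, 277.2441452332623], [0.0, 325.19226210127806, 213.66170285062037], [0.0, 0.0, 1.0]] [0.675 0.068 0.374] [ 0.136  0.991  0.    -0.   ]
```

View pics/scene0.png

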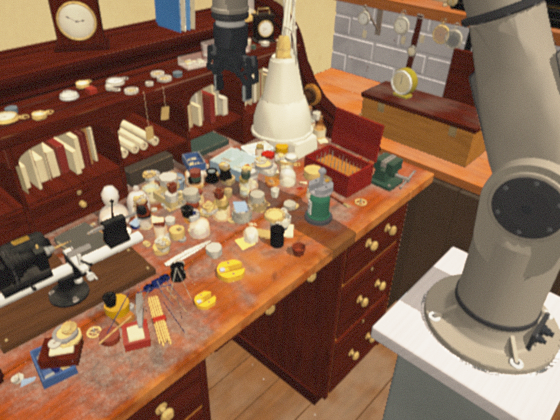

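View pics/wrist0.png

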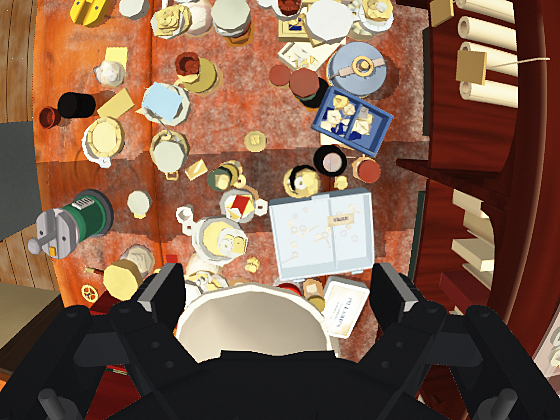

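View pics/side0.png

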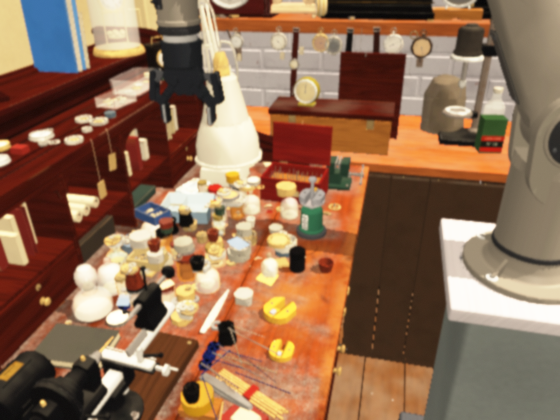

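The larger brass weight is at scene (231,270), side (279,309) and the wrist picture's top edge (95,8). The stand with the hanger is at scene (319,205), side (313,212) and wrist (60,225). The small lookalike weight is at scene (205,299).

```bash
cat > h.py <<'E'
import numpy as np,cv2
from scipy.spatial.transform import Rotation as R
def ray(c,u,v,fish=False):
    K=c["K"];x=(u-K[0,2])/K[0,0];y=(v-K[1,2])/K[1,1]
    if fish:
        r=np.hypot(x,y);d=np.array([x/r*np.sin(r),y/r*np.sin(r),np.cos(r)])
    else: d=np.array([x,y,1.])
    a=np.asarray(c["attitude"]);return np.asarray(c["eye"]),R.from_quat(a,scalar_first=True).apply(d/np.linalg.norm(d))
def onz(c,u,v,z,fish=False):
    e,d=ray(c,u,v,fish);return e+d*(z-e[2])/d[2]
def tri(r1,r2):
    (e1,d1),(e2,d2)=r1,r2
    s=np.linalg.lstsq(np.stack([d1,-d2],1),e2-e1,rcond=None)[0]
    a,b=e1+s[0]*d1,e2+s[1]*d2;return (a+b)/2,np.linalg.norm(a-b)
def proj(c,P,fish=False):
    a=np.asarray(c["attitude"]);p=R.from_quat(a,scalar_first=True).inv().apply(np.asarray(P)-c["eye"])
    K=c["K"]
    if fish:
        r=np.hypot(p[0],p[1]);t=np.arctan2(r,p[2]);q=p[:2]/r*t
    else:q=p[:2]/p[2]
    return q*K[0,0]+[K[0,2],K[1,2]]
E
python3 - <<'E'
from h import *
S,D,W=[np.load(n+"0.npz") for n in("scene","side","wrist")]
print("w",tri(ray(S,231,270),ray(D,279,309)),onz(S,231,270,.01),onz(D,279,309,.01))
for z in(.095,.133):print(z,onz(W,38,246,z,True),)
# crops
def crop(c,u,v,h,s):
    im=c["img"][v-h:v+h,u-h:u+h,::-1];return cv2.resize(im,(380,380),interpolation=cv2.INTER_CUBIC)
W1=W["img"][180:280,10:130,::-1]
cv2.imwrite("pics/c1.png",np.vstack([np.hstack([crop(S,319,200,24,1),crop(D,313,205,32,1)])[40:340],np.hstack([crop(S,231,270,24,1),cv2.resize(W1,(380,317))[:300] if 0 else cv2.resize(W1,(380,380))])[40:340]]))
E
```

```text
w (array([0.43445559, 0.24047659, 0.01026085]), np.float64(0.00014926874842239348)) [0.43474975 0.24020033 0.01      ] [0.43448391 0.24028427 0.01      ]
0.095 [ 0.4019438  -0.04899657  0.095     ]
0.133 [ 0.43911197 -0.03311279  0.133     ]
```

View pics/c1.png

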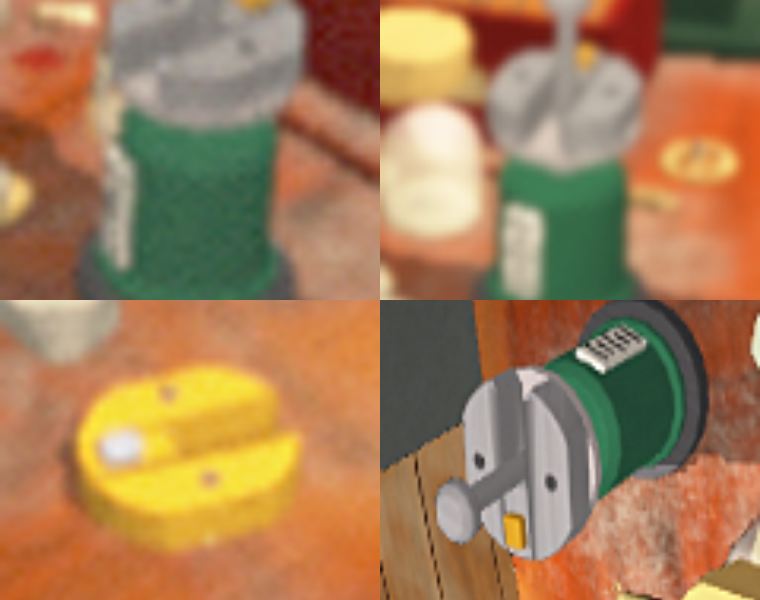

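The bottom-right panel shows the hanger from above: stem head at panel (457,500), the brass rib at (514,530), holes at (480,461) and (551,482), and the slot mouth toward the top (535,375). The bottom-left panel shows the weight: rib at (122,447), holes at (168,392) and (210,479), slot pointing right.

```bash
python3 - <<'E'
from h import *
S,D,W=[np.load(n+"0.npz") for n in("scene","side","wrist")]
w=lambda x,y,z:onz(W,10+(x-380)/3.167,180+(y-260)/3.8,z,True)
print("head",w(457,500,.133));r=w(514,530,.099);a=w(480,461,.095);b=w(551,482,.095);m=w(535,375,.095)
print("rib",r,"holes",a,b,(a+b)/2,"mouth",m, "hole-ang",np.arctan2(*(b-a)[1::-1]),"mouth->rib",np.arctan2(*(r-m)[1::-1]))
# head triang: side crop head approx (568,5) -> side px
hu,hv=281+(568-380)/(380/64),173+(5+40)/(380/64)
print("head tri",tri(ray(W,34.3,243.2,True),ray(D,hu,hv)))
s=lambda x,y,z:onz(S,207+x/7.917,246+(y-260)/7.917,z)
r=s(122,447,.018);a=s(168,392,.014);b=s(210,479,.014)
print("wt rib",r,"holes",a,b,(a+b)/2,"ang",np.arctan2(*(b-a)[1::-1]),"rib->c",np.arctan2(*((a+b)/2-r)[1::-1]))
y=lambda c:cv2.inRange(cv2.cvtColor(c["img"],cv2.COLOR_RGB2HSV),(22,170,120),(34,255,255))
for c,n in((S,'S'),(D,'D')):
  nn,l,st,ce=cv2.connectedComponentsWithStats(y(c))
  print(n,[(st[i].tolist(),ce[i].round(1).tolist(),onz(c,*ce[i],.01).round(3).tolist()) for i in range(1,nn) if st[i,4]>120])
E
```

```text
head [ 0.43455061 -0.03032557  0.133     ]
rib [ 0.42732867 -0.05227783  0.099     ] holes [ 0.41250929 -0.03291605  0.095     ] [ 0.44558483 -0.03829868  0.095     ] [ 0.42904706 -0.03560736  0.095     ] mouth [ 0.44537699 -0.00695354  0.095     ] hole-ang -0.16132304507020637 mouth->rib -1.9497536053175504
head tri (array([ 0.42633442, -0.03373217,  0.12493717]), np.float64(0.00022627300205119304))
wt rib [0.4411314  0.25720877 0.018     ] holes [0.45169458 0.23191793 0.014     ] [0.41989367 0.24709173 0.014     ] [0.43579413 0.23950483 0.014     ] ang 2.696391545264412 rib->c -1.8636048877444897
S [([217, 260, 27, 18, 247], [230.1, 269.1], [0.438, 0.24, 0.01])]
D [([264, 297, 32, 23, 393], [279.6, 308.5], [0.434, 0.239, 0.01]), ([270, 342, 24, 17, 155], [285.7, 351.5], [0.402, 0.333, 0.01]), ([192, 382, 16, 25, 135], [201.8, 396.7], [0.497, 0.442, 0.01])]
```

Emit:
jog_arm(deltas=[[-0.03,0.02,-0.004,0,0,-0.045,1],[-0.03,0.02,-0.004,0,0,-0.045,1],[-0.03,0.02,-0.004,0,0,-0.045,1],[-0.03,0.02,-0.004,0,0,-0.045,1],[-0.03,0.02,-0.004,0,0,-0.045,1],[-0.03,0.02,-0.004,0,0,-0.045,1],[-0.03,0.02,-0.004,0,0,-0.045,1],[-0.03,0.02,-0.004,0,0,-0.045,1],[0,0,0,0,0,0,1],[0,0,0,0,0,0,1]])

```text
t: 1.15
eef_pos: [0.4347, 0.1603, 0.196]
tool_rot: [0.0, 0.822, 0.57, 0.0]
contact_force: [0.6, -0.1, 0.8]
gripper_width: 0.998
grasp_force: 0.0
```

```bash
cat >> h.py <<'E'
def look(n,tag):
    from station import bot
    c=bot.read_camera(n);np.savez(tag+".npz",**c);cv2.imwrite(f"pics/{tag}.png",c["img"][...,::-1]);return c
E
python3 - <<'E'
from h import *
c=look("wrist","w1");print(c["eye"],c["attitude"],proj(c,[.436,.24,.01],True))
E
```

```text
[0.45869473 0.22358608 0.34294936] [ 0.13373805  0.97496052 -0.17612262 -0.02338679] [250.05486797 118.03991729]
```

View pics/w1.png

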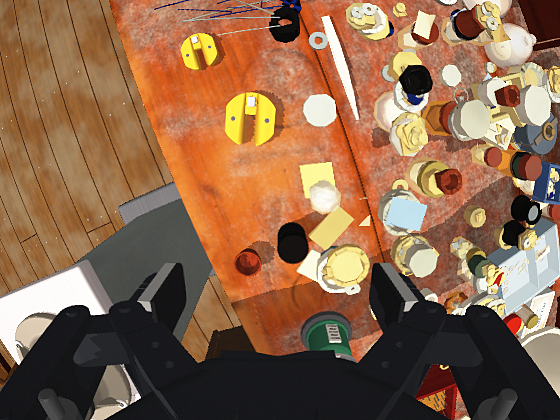

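The larger weight is at (250,119), with its rib at (252,100), holes near (239,122) and (266,120), and its slot opening downward. The cup (248,262), the jar (292,243) and the white disc (320,110) are clear of the fingers.

```bash
python3 - <<'E'
from h import *
c=np.load("w1.npz");im=c["img"];hsv=cv2.cvtColor(im,cv2.COLOR_RGB2HSV)
m=cv2.inRange(hsv,(22,150,90),(34,255,255));m[:85]=0;m[150:]=0;m[:,:215]=0;m[:,285:]=0
ct=max(cv2.findContours(m,cv2.RETR_EXTERNAL,cv2.CHAIN_APPROX_NONE)[0],key=cv2.contourArea)
P=np.array([onz(c,*p[0],.012,True)[:2] for p in ct])
h=cv2.convexHull((P*1e4).astype(np.float32));(cc,sz,an)=cv2.minAreaRect(h);print("hull rect",np.array(cc)/1e4,np.array(sz)/1e4,an,"circ",cv2.minEnclosingCircle(h))
g=cv2.cvtColor(im,cv2.COLOR_RGB2GRAY);print(g[112:130:1,230:275:1][:, :].min(0).tolist())
s=im[88:112,238:266].astype(int);w=(s.min(2)>120);yy,xx=np.nonzero(w);rb=(xx.mean()+238,yy.mean()+88);print("rib px",rb,w.sum(),onz(c,*rb,.018,True))
for n,p in dict(cup=(248,262),jar=(292,240),disc=(320,110)).items():print(n,onz(c,*p,.03,True))
cv2.imwrite("pics/w1c.png",cv2.resize(im[80:155,205:305,::-1],(800,600),interpolation=cv2.INTER_CUBIC))
E
```

```text
hull rect [0.44781738 0.23812874] [0.05403187 0.02981313] 87.87852478027344 circ ((4391.64990234375, 2382.10791015625), 272.82293701171875)
[223, 134, 109, 105, 102, 211, 225, 225, 226, 203, 187, 168, 144, 114, 99, 84, 104, 96, 94, 87, 72, 66, 57, 51, 72, 117, 155, 168, 191, 216, 224, 226, 227, 227, 186, 118, 107, 106, 99, 201, 222, 223, 226, 228, 83]
rib px (np.float64(250.5), np.float64(101.5)) 80 [0.44283712 0.25497055 0.018     ]
cup [0.38122698 0.10278219 0.03      ]
jar [0.43293817 0.10996074 0.03      ]
disc [0.50257616 0.22332729 0.03      ]
```

View pics/w1c.png

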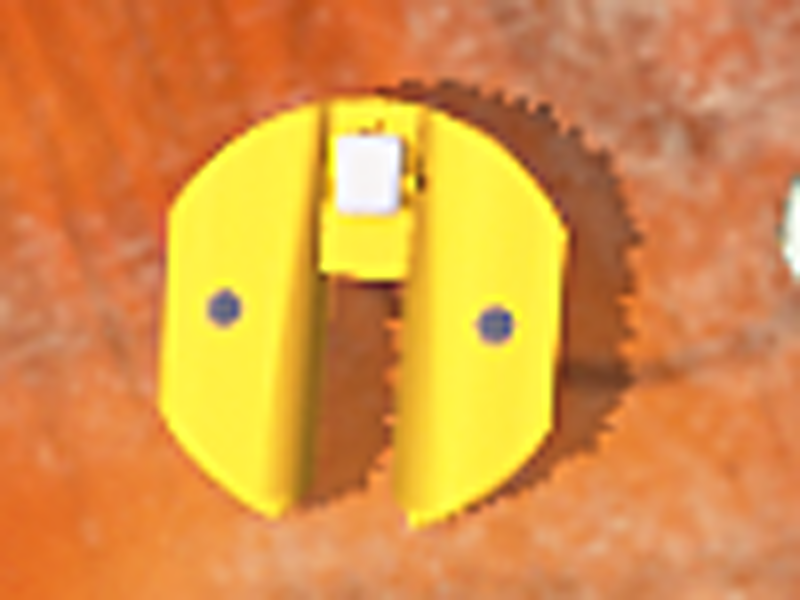

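The crop shows the weight's holes at (223,308) and (495,325), which are (232.9,118.5) and (266.9,120.6) in the full picture. The flats are left and right, and the slot mouth is at the bottom.

```bash
python3 - <<'E'
from h import *
c=np.load("w1.npz")
q=lambda x,y,z:onz(c,205+x/8,80+y/8,z,True)
a,b=q(223,308,.014),q(495,325,.014);print((a+b)/2,np.arctan2(*(b-a)[1::-1]))
l=[q(168,215,.014),q(162,405,.014)];r=[q(567,235,.014),q(553,425,.014)]
print(sum(l+r)/4,[np.arctan2(*(t[1]-t[0])[1::-1]) for t in(l,r)],np.linalg.norm((l[0]+l[1]-r[0]-r[1])/2))
E
```

```text
[0.43552405 0.2385331  0.014     ] -0.43637581756866034
[0.43572967 0.23808648 0.014     ] [np.float64(-1.971923821426815), np.float64(-2.001164169479718)] 0.0497869282251295
```

Emit:
jog_arm(deltas=[[0,0.026,-0.03,0,0,-0.024,1],[0.001,0.026,-0.03,0,0,-0.023,1],[0,0.0262,-0.03,0,0,-0.023,1],[0,0,-0.03,0,0,0,1],[0,0,-0.025,0,0,0,1],[0,0,-0.015,0,0,0,1],[0,0,-0.01,0,0,0,1],[0,0,-0.004,0,0,0,1],[0,0,0,0,0,0,1],[0,0,0,0,0,0,1]], newtons=40)

```text
t: 2.2
eef_pos: [0.4368, 0.2383, 0.0226]
tool_rot: [0.0, 0.842, 0.54, 0.001]
contact_force: [-0.1, 0.2, 0.1]
gripper_width: 1.0
grasp_force: 0.0
```

```bash
python3 - <<'E'
from h import *
from station import bot
o=bot.get_obs();print(bot.tip_reach,o["eef_pos"],o["tool_rot"],o["contact_force"])
E
```

```text
0.022 [0.43680128 0.23833788 0.02258484] [3.88243094e-05 8.41820371e-01 5.39757326e-01 6.99926228e-04] [-0.07748754  0.16657332  0.05254332]
```

Emit:
jog_arm(deltas=[[-0.001,0,-0.0018,0,0,0,1],[0,0,0,0,0,0,0.4],[0,0,0,0,0,0,0.4],[0,0,0,0,0,0,0.4],[0,0,0,0,0,0,0.4],[0,0,0,0,0,0,0.4],[0,0,0,0,0,0,0.4],[0,0,0,0,0,0,0.4]], newtons=40)

```text
t: 3.0
eef_pos: [0.435, 0.2382, 0.0201]
tool_rot: [0.0, 0.842, 0.54, -0.0]
contact_force: [0.3, -0.6, 0.4]
gripper_width: 0.402
grasp_force: 0.0
```

```bash
python3 - <<'E'
from h import *
a=look("wrist","w2");b=look("side","s2")
u,v=proj(b,[.435,.238,.02]).astype(int)
cv2.imwrite("pics/c2.png",np.hstack([cv2.resize(a["img"][180:380,130:430],(450,300)),cv2.resize(b["img"][v-50:v+50,u-50:u+50],(300,300),interpolation=cv2.INTER_CUBIC)])[...,::-1])
E
```

```text
(no output)
```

View pics/c2.png

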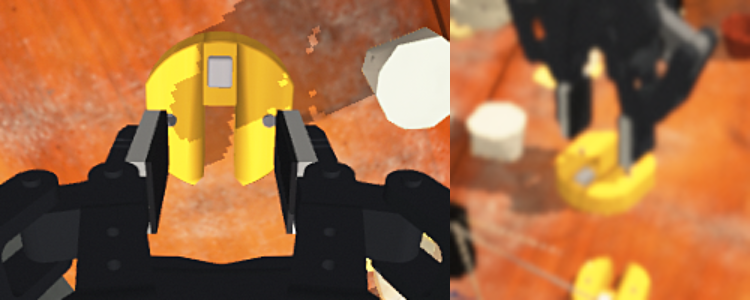

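```bash
python3 - <<'E'
from h import *
b=np.load("s2.npz");a=np.load("w2.npz")
u,v=proj(b,[.435,.238,.02]).astype(int)
ax=np.array([np.cos(-.43),np.sin(-.43),0]);n=np.array([-ax[1],ax[0],0]);T=np.array([.435,.238,.0201])
for (x,y),s in(((570,135),1),((627,172),-1)):
  e,d=ray(b,(x-450)/3+u-50,y/3+v-50)
  for off in(0.011,-.011):
    P=e+d*((T+n*off-e)@n)/(d@n);print(s,off,P.round(4),"along",((P-T)@ax).round(4))
# current weight top holes from wrist: (171,121),(268,121) in crop scale 1.5
q=lambda x,y,z:onz(a,130+x/1.5,180+y/1.5,z,True)
print(q(147,90,.014),q(295,90,.014),q(171,121,.014),q(268,121,.014),q(220,72,.018))
for sgn in(1,-1):
  for z in(.014,.01,.002):
    print(sgn,z,(proj(a,T*[1,1,0]+ax*sgn*.017+n*.011+[0,0,z],True)-[130,180])*1.5)
E
```

```text
1 0.011 [0.453  0.2419 0.0318] along 0.0147
1 -0.011 [0.4606 0.2142 0.0083] along 0.0332
-1 0.011 [0.4164 0.2586 0.0259] along -0.0255
-1 -0.011 [0.4224 0.2317 0.0021] along -0.0088
[0.41759943 0.25846761 0.014     ] [0.46290081 0.23770106 0.014     ] [0.41993846 0.24495091 0.014     ] [0.4501999 0.2310869 0.014    ] [0.44317304 0.25527113 0.018     ]
1 0.014 [269.98645975  91.17085798]
1 0.01 [268.86476229  87.12008708]
1 0.002 [266.76044192  79.5389552 ]
-1 0.014 [168.66774833  91.13513782]
-1 0.01 [169.82967511  87.08596943]
-1 0.002 [172.00972452  79.50763182]
```

The right half shows both fingertips closed above the weight's top face, not beside it. The weight hasn't moved: its holes map to (0.435,0.238). The fingers reach less far than I took, so I'll reopen partway and go lower, watching the force.

Emit:
jog_arm(deltas=[[0,0,0.005,0,0,0,0.74],[0,0,0,0,0,0,0.74],[0,0,0,0,0,0,0.74],[0,0,0,0,0,0,0.74],[0.0005,0.0003,-0.005,0,0,0,0.74],[0,0,-0.002,0,0,0,0.74],[0,0,-0.002,0,0,0,0.74],[0,0,-0.002,0,0,0,0.74],[0,0,0,0,0,0,0.74]])

```text
t: 4.0
eef_pos: [0.4353, 0.2384, 0.0138]
tool_rot: [0.0, 0.842, 0.54, -0.0]
contact_force: [0.6, -1.0, 0.3]
gripper_width: 0.744
grasp_force: 0.0
```

```bash
python3 - <<'E'
from h import *
a=look("wrist","w3")
b=look("side","s3");u,v=proj(b,[.435,.238,.02]).astype(int)
cv2.imwrite("pics/c3.png",np.hstack([cv2.resize(a["img"][180:380,130:430],(450,300)),cv2.resize(b["img"][v-40:v+40,u-40:u+40],(300,300),interpolation=cv2.INTER_CUBIC)])[...,::-1])
E
```

```text
(no output)
```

View pics/c3.png

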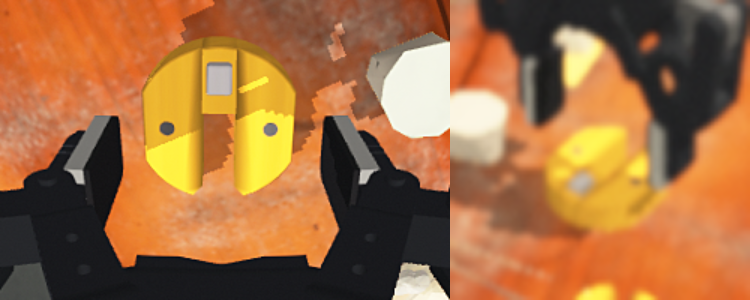

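```bash
python3 - <<'E'
from h import *
b=np.load("s3.npz");a=np.load("w3.npz");u,v=proj(b,[.435,.238,.02]).astype(int)
ax=np.array([np.cos(-.43),np.sin(-.43),0]);n=np.array([-ax[1],ax[0],0]);T=np.array([.4353,.2384,.0138])
for s,w in(((657,187),(107,117)),((538,123),(335,117))):
  P,g=tri(ray(b,(s[0]-450)/3.75+u-40,s[1]/3.75+v-40),ray(a,130+w[0]/1.5,180+w[1]/1.5,True));print(P,g,(P-T)@ax,(P-T)@n)
E
```

```text
[0.40617555 0.25957252 0.02284424] 0.0009575276121238213 -0.035299334573718096 0.007103963470344988
[0.46982271 0.2294945  0.02320208] 0.0036412028767617453 0.035092409066994124 0.006296716038220775
```

Emit:
jog_arm(deltas=[[0,0,-0.002,0,0,0,0.74],[0,0,-0.002,0,0,0,0.74],[0,0,-0.002,0,0,0,0.74],[0,0,0,0,0,0,0.74]])

```text
t: 4.5
eef_pos: [0.4353, 0.2384, 0.0078]
tool_rot: [0.0, 0.842, 0.54, -0.0]
contact_force: [-0.5, -0.6, 0.4]
gripper_width: 0.742
grasp_force: 0.0
```

Emit:
jog_arm(deltas=[[0,0,-0.002,0,0,0,0.74],[0,0,-0.002,0,0,0,0.74],[0,0,0,0,0,0,0.74]])

```text
t: 4.8
eef_pos: [0.4354, 0.2384, 0.0038]
tool_rot: [0.0, 0.842, 0.54, -0.0]
contact_force: [0.1, 0.1, 0.2]
gripper_width: 0.741
grasp_force: 0.0
```

```bash
python3 - <<'E'
from h import *
a=look("wrist","w4")
b=look("side","s4");u,v=proj(b,[.435,.238,.02]).astype(int)
d=look("scene","sc4");p,q=proj(d,[.435,.238,.02]).astype(int)
cv2.imwrite("pics/c4.png",np.hstack([cv2.resize(d["img"][q-40:q+40,p-40:p+40],(400,400),interpolation=cv2.INTER_CUBIC),cv2.resize(b["img"][v-40:v+40,u-40:u+40],(400,400),interpolation=cv2.INTER_CUBIC)])[...,::-1])
E
```

```text
(no output)
```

View pics/c4.png

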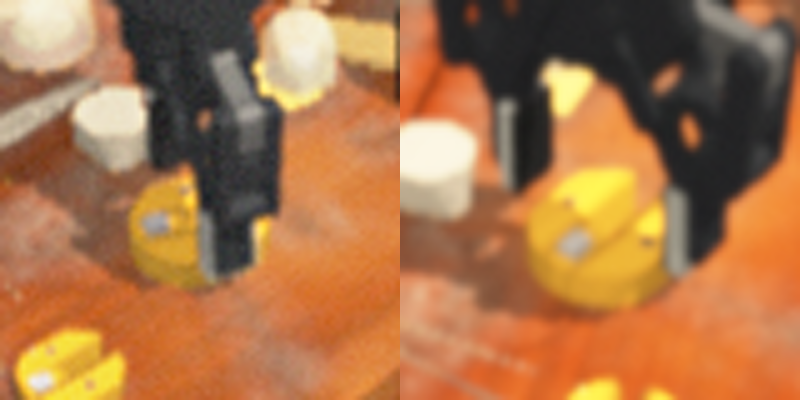

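The fingers now flank the weight: near fingertip corner at scene panel (208,277) and side panel (680,275). There is still no contact force.

```bash
python3 - <<'E'
from h import *
b=np.load("s4.npz");d=np.load("sc4.npz");u,v=proj(b,[.435,.238,.02]).astype(int);p,q=proj(d,[.435,.238,.02]).astype(int)
T=np.array([.4354,.2384,.0038]);ax=np.array([np.cos(-.43),np.sin(-.43),0]);n=np.array([-ax[1],ax[0],0])
for s,w in(((680,275),(208,277)),((668,272),(202,275)),((692,275),(218,279))):
  P,g=tri(ray(b,(s[0]-400)/5+u-40,s[1]/5+v-40),ray(d,w[0]/5+p-40,w[1]/5+q-40));print(P,g,(P-T)@ax,(P-T)@n)
E
```

```text
[0.4034076  0.26501882 0.01802733] 0.0009098523078136942 -0.04017660985825908 0.010858899017807495
[0.4073723  0.26439045 0.01706819] 0.0005245965449287269 -0.036310880737082864 0.011940497263183785
[0.39985932 0.26314039 0.01754321] 0.001599258999557383 -0.042618810372418554 0.007672295325886064
```

Emit:
jog_arm(deltas=[[0,0,-0.002,0,0,0,0.74],[0,0,-0.002,0,0,0,0.74],[0,0,-0.002,0,0,0,0.74],[0,0,0,0,0,0,0.74]])

```text
t: 5.35
eef_pos: [0.4353, 0.2384, -0.0022]
tool_rot: [0.0, 0.842, 0.54, -0.0]
contact_force: [-0.5, 0.1, -0.5]
gripper_width: 0.74
grasp_force: 0.0
```

Emit:
jog_arm(deltas=[[0,0,-0.002,0,0,0,0.74],[0,0,-0.001,0,0,0,0.74],[0,0,0,0,0,0,0.74]])

```text
t: 5.65
eef_pos: [0.4354, 0.2385, -0.005]
tool_rot: [0.0, 0.842, 0.54, -0.0]
contact_force: [0.7, 0.3, 0.8]
gripper_width: 0.739
grasp_force: 0.0
```

Emit:
jog_arm(deltas=[[0,0,-0.001,0,0,0,0.74],[0,0,-0.001,0,0,0,0.7],[0,0,0,0,0,0,0.6],[0,0,0,0,0,0,0.5],[0,0,0,0,0,0,0.4],[0,0,0,0,0,0,0.4],[0,0,0,0,0,0,0.4],[0,0,0,0,0,0,0.4]], newtons=40)

```text
t: 6.45
eef_pos: [0.4359, 0.2387, -0.0061]
tool_rot: [0.0, 0.842, 0.54, 0.0]
contact_force: [-0.9, -1.5, 9.6]
gripper_width: 0.578
grasp_force: 47.8
```

Emit:
jog_arm(deltas=[[0,0,0,0,0,0,0.66],[0,0,0.0035,0,0,0,0.66],[0,0,0,0,0,0,0.6],[0,0,0,0,0,0,0.4],[0,0,0,0,0,0,0.4],[0,0,0,0,0,0,0.4],[0,0,0,0,0,0,0.4]], newtons=40)

```text
t: 7.15
eef_pos: [0.4357, 0.2386, -0.0029]
tool_rot: [0.0, 0.842, 0.54, 0.0]
contact_force: [-1.5, -0.2, 6.5]
gripper_width: 0.572
grasp_force: 40.9
```

Emit:
jog_arm(deltas=[[0,0,0.005,0,0,0,0.4],[0,0,0.01,0,0,0,0.4],[0,0,0.02,0,0,0,0.4],[0,0,0.03,0,0,0,0.4],[0,0,0.035,0,0,0,0.4],[0,0,0.035,0,0,0,0.4],[0,0,0.035,0,0,0,0.4],[0,0,0.03,0,0,0,0.4],[0,0,0.02,0,0,0,0.4],[0,0,0,0,0,0,0.4]])

```text
t: 8.15
eef_pos: [0.4369, 0.2394, 0.2199]
tool_rot: [-0.0, 0.842, 0.54, 0.003]
contact_force: [-0.3, -0.2, -1.8]
gripper_width: 0.57
grasp_force: 42.5
```

Emit:
jog_arm(deltas=[[0.002,-0.03,0,0,0,0,0.4],[0.002,-0.04,0,0,0,0,0.4],[0.002,-0.045,0,0,0,0,0.4],[0.002,-0.045,0,0,0,0,0.4],[0.002,-0.045,0,0,0,0.04,0.4],[0.002,-0.045,0,0,0,0.04,0.4],[0.002,-0.045,0,0,0,0.04,0.4],[0,-0.045,0,0,0,0.04,0.4],[0,-0.04,0,0,0,0.04,0.4],[0,0,0,0,0,0,0.4]])

```text
t: 9.15
eef_pos: [0.4477, -0.1473, 0.2157]
tool_rot: [0.0, 0.786, 0.618, -0.001]
contact_force: [0.5, 0.1, -1.6]
gripper_width: 0.568
grasp_force: 42.5
```

```bash
python3 - <<'E'
from h import *
c=look("wrist","w5");print(c["eye"],proj(c,[.429,-.035,.095],True))
u,v=proj(c,[.429,-.035,.11],True).astype(int);u=np.clip(u,80,480);v=np.clip(v,60,360);print(u,v)
cv2.imwrite("pics/c5.png",cv2.resize(c["img"][v-60:v+60,u-80:u+80,::-1],(800,600),interpolation=cv2.INTER_CUBIC))
E
```

```text
[ 0.46414933 -0.0812981   0.36249875] [221.88611372  81.08044816]
218 78
```

View pics/c5.png

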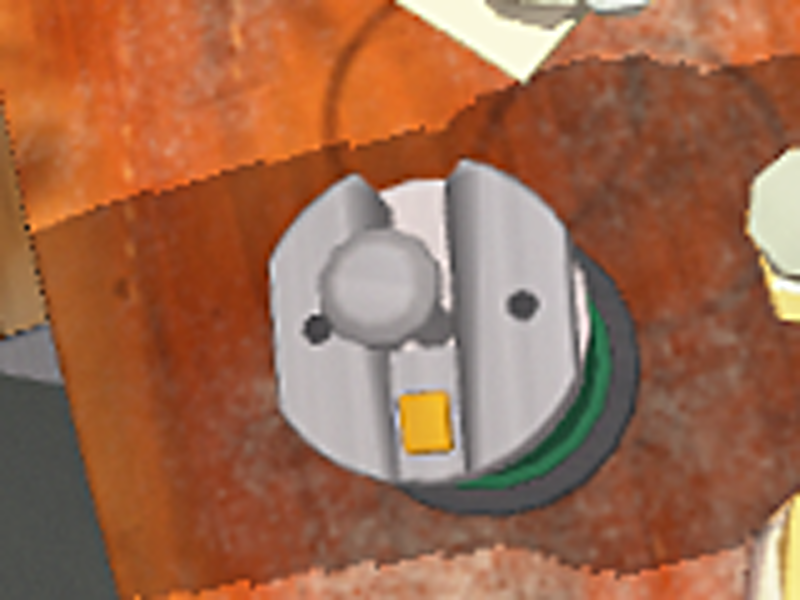

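The crop shows the stem head at (381,288), the steel weight's holes at (317,329) and (522,305), the rib at (427,422) and the slot mouth near (408,170).

```bash
python3 - <<'E'
from h import *
c=np.load("w5.npz")
q=lambda x,y,z:onz(c,138+x/5,18+y/5,z,True)
A=lambda v:round(float(np.arctan2(v[1],v[0])),3)
a,b=q(317,329,.095),q(522,305,.095);r=q(427,422,.099);m=(a+b)/2
print("head",q(381,288,.133),"holes mid",m,np.linalg.norm(a-b),"perp",A(b-a)-1.571,"rib",r,A(r-m),np.linalg.norm((r-m)[:2]))
fl=[q(271,265,.095),q(277,400,.095)];fr=[q(573,245,.095),q(580,380,.095)]
print("flats",sum(fl+fr)/4,A(fl[1]-fl[0]),A(fr[1]-fr[0]))
print("rib sides",A(q(402,455,.099)-q(400,395,.099)),A(q(454,450,.099)-q(446,393,.099)), "slot R",A(q(468,470,.095)-q(450,170,.095)))
im=c["img"];hsv=cv2.cvtColor(im,cv2.COLOR_RGB2HSV);mk=cv2.inRange(hsv,(20,140,80),(35,255,255));mk[:150]=0
n,l,st,ce=cv2.connectedComponentsWithStats(mk);print([(st[i].tolist()) for i in range(1,n) if st[i,4]>60])
cv2.imwrite("pics/w5c.png",cv2.resize(im[190:340,180:380,::-1],(800,600),interpolation=cv2.INTER_CUBIC))
E
```

```text
head [ 0.4296521  -0.03613643  0.133     ] holes mid [ 0.42880587 -0.0350883   0.095     ] 0.034172383263843385 perp -1.7349999999999999 rib [ 0.42650454 -0.05314151  0.099     ] -1.698 0.018199293977543815
flats [ 0.42933716 -0.03597262  0.095     ] -1.766 -1.758
rib sides -1.783 -1.677 slot R -1.75
[[265, 221, 25, 49, 660], [221, 223, 42, 105, 2843], [289, 225, 45, 103, 2946]]
```

View pics/w5c.png

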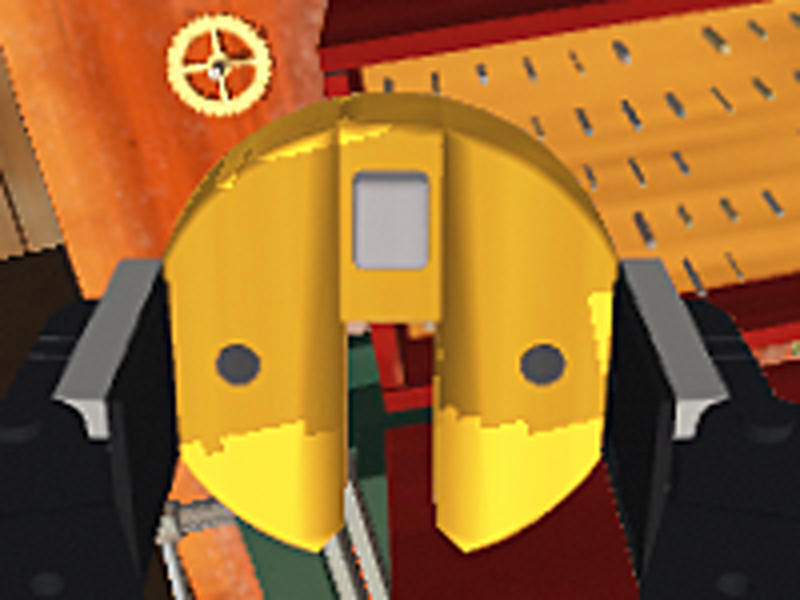

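That crop shows the weight held squarely by its flats: holes at (238,364) and (543,364), slot pointing down the picture, rib at (390,220).

```bash
python3 - <<'E'
from h import *
c=np.load("w5.npz");T=np.array([.4477,-.1473,.2157])
q=lambda x,y,z:onz(c,180+x/4,190+y/4,z,True)
A=lambda v:round(float(np.arctan2(v[1],v[0])),3)
for z in(.21,.22,.225,.23,.235,.24):
  a,b=q(238,364,z),q(543,364,z);print(z,"sep",np.linalg.norm(a-b).round(4),"mid",((a+b)/2-T)[:2].round(4),"dir",A(b-a)-1.571)
  fl,fr=q(182,450,z),q(600,450,z);print("  flats",np.linalg.norm(fl-fr).round(4))
y=2*np.arctan2(.618,.786)-np.pi/2;print("tool y",y)
E
```

```text
0.21 sep 0.0403 mid [-0.0021 -0.0118] dir -1.809
  flats 0.0573
0.22 sep 0.0376 mid [-0.0009 -0.0067] dir -1.809
  flats 0.0535
0.225 sep 0.0363 mid [-0.0003 -0.0041] dir -1.809
  flats 0.0516
0.23 sep 0.035 mid [ 0.0003 -0.0016] dir -1.809
  flats 0.0498
0.235 sep 0.0337 mid [0.0009 0.001 ] dir -1.809
  flats 0.0479
0.24 sep 0.0323 mid [0.0015 0.0035] dir -1.809
  flats 0.046
tool y -0.23818377049833206
```

Emit:
jog_arm(deltas=[[-0.001,0.02,0,0,0,0.03,0.4],[-0.001,0.035,0,0,0,0.03,0.4],[-0.001,0.04,0,0,0,0,0.4],[-0.001,0.04,0,0,0,0,0.4],[-0.001,0.03,0,0,0,0,0.4],[-0.001,0.016,-0.02,0,0,0,0.4],[0,0,-0.035,0,0,0,0.4],[0,0,-0.035,0,0,0,0.4],[0,0,-0.025,0,0,0,0.4],[0,0,0,0,0,0,0.4]])

```text
t: 10.2
eef_pos: [0.4396, 0.0415, 0.0986]
tool_rot: [-0.002, 0.763, 0.646, -0.003]
contact_force: [-1.0, -0.5, -1.2]
gripper_width: 0.568
grasp_force: 42.5
```

Emit:
jog_arm(deltas=[[0,0,0,0,0,0,0.4],[0,0,0,0,0,0,0.4]])

```text
t: 10.4
eef_pos: [0.4442, 0.0407, 0.1029]
tool_rot: [0.0, 0.764, 0.645, 0.001]
contact_force: [0.8, -0.8, -1.0]
gripper_width: 0.572
grasp_force: 42.5
```

```bash
python3 - <<'E'
from h import *
from station import bot
o=bot.get_obs();T=o["eef_pos"];q=o["tool_rot"];y=2*np.arctan2(q[2],q[1])-np.pi;print(T,"slot dir",y, o["contact_force"])
d=np.array([np.cos(y),np.sin(y)]);n=np.array([-d[1],d[0]]);h=np.array([.4285,-.0355])-T[:2];print("along",h@d,"lateral",h@n)
E
```

```text
[0.44423944 0.04065086 0.10286592] slot dir -1.7393209244546244 [ 0.79126768 -0.76551265 -1.01362598]
along 0.07771199488457671 lateral -0.0027438306503448813
```

Emit:
jog_arm(deltas=[[-0.0027,0,-0.002,0,0,0,0.4],[-0.0017,-0.0099,0,0,0,0,0.4],[-0.0017,-0.0099,0,0,0,0,0.4],[-0.0017,-0.0099,0,0,0,0,0.4],[-0.0014,-0.0079,0,0,0,0,0.4],[0,0,0,0,0,0,0.4],[0,0,0,0,0,0,0.4]])

```text
t: 11.1
eef_pos: [0.4344, 0.0017, 0.0997]
tool_rot: [-0.0, 0.765, 0.644, 0.0]
contact_force: [-0.1, -1.0, -1.8]
gripper_width: 0.57
grasp_force: 42.5
```

```bash
cat > st.py <<'E'
from h import *
from station import bot
o=bot.get_obs();T=o["eef_pos"];q=o["tool_rot"];y=2*np.arctan2(q[2],q[1])-np.pi;print(T,"slot dir",y, o["contact_force"],o["torque"])
d=np.array([np.cos(y),np.sin(y)]);n=np.array([-d[1],d[0]]);h=np.array([.4285,-.0355])-T[:2];print("along",h@d,"lateral",h@n)
E
python3 st.py; python3 - <<'E'
from h import *
# head & stem seen from scene/side: report bright-grey blob near the predicted head
for nme in("side","scene","wrist"):
  f=nme=="wrist";c=look(nme,nme[:2]+"6");p=proj(c,[.4292,-.0357,.133],f);r=c["img"]
  hsv=cv2.cvtColor(r,cv2.COLOR_RGB2HSV);m=cv2.inRange(hsv,(0,0,90),(180,45,235));k=np.zeros_like(m);cv2.circle(k,tuple(int(x) for x in p),9 if not f else 25,255,-1)
  yy,xx=np.nonzero(m&k);print(nme,p.round(1),len(xx),xx.mean().round(1),yy.mean().round(1)) if len(xx) else print(nme,p,0)
E
```

```text
[0.43437689 0.00168468 0.09965168] slot dir -1.7416954415715724 [-0.10428966 -1.01770772 -1.81700336] [-0.00540081 -0.00881129  0.05523899]
along 0.03764246019983702 lateral 0.000532663419081196
side [311.5 176.6] 29 312.6 179.3
scene [322.5 168.9] 3 319.7 169.7
wrist [278.9 369.1] 275 277.8 350.0
```

Emit:
jog_arm(deltas=[[-0.0008,-0.006,0,0,0,0,0.4],[-0.001,-0.006,0,0,0,0,0.4],[-0.001,-0.006,0,0,0,0,0.4],[0,0,0,0,0,0,0.4]])

```text
t: 11.65
eef_pos: [0.4312, -0.0173, 0.0996]
tool_rot: [0.0, 0.765, 0.644, -0.0]
contact_force: [0.2, 0.2, -1.7]
gripper_width: 0.572
grasp_force: 42.5
```

Emit:
jog_arm(deltas=[[-0.001,-0.005,0,0,0,0,0.4],[-0.0009,-0.005,0,0,0,0,0.4],[0,0,0,0,0,0,0.4]])

```text
t: 11.95
eef_pos: [0.4294, -0.0269, 0.0996]
tool_rot: [0.0, 0.765, 0.644, -0.0]
contact_force: [-0.4, 1.0, -1.7]
gripper_width: 0.575
grasp_force: 42.5
```

```bash
python3 st.py
```

```text
[ 0.42935625 -0.026913    0.09957942] slot dir -1.7419573807841573 [-0.42395233  0.96607264 -1.67152168] [ 0.01179023 -0.01148621  0.05686599]
along 0.008607367640630033 lateral 0.0006188539282266707
```

Emit:
jog_arm(deltas=[[-0.0003,-0.004,0,0,0,0,0.4],[-0.0003,-0.003,0,0,0,0,0.4],[0,0,0,0,0,0,0.4],[0,0,0,0,0,0,0.4]])

```text
t: 12.35
eef_pos: [0.429, -0.0331, 0.0996]
tool_rot: [-0.0, 0.765, 0.644, 0.0]
contact_force: [0.2, -0.6, -1.6]
gripper_width: 0.572
grasp_force: 42.5
```

Emit:
jog_arm(deltas=[[-0.0002,-0.0015,0,0,0,0,0.4],[0,0,0,0,0,0,0.4],[0,0,0,0,0,0,0.4]])

```text
t: 12.65
eef_pos: [0.4288, -0.0346, 0.0996]
tool_rot: [0.0, 0.765, 0.645, 0.0]
contact_force: [-0.9, -0.3, -2.0]
gripper_width: 0.57
grasp_force: 42.5
```

```bash
python3 st.py
```

```text
[ 0.42882855 -0.03456657  0.09960225] slot dir -1.7408124809883383 [-0.85175495 -0.26093144 -2.02444005] [0.01164787 0.02778213 0.03943039]
along 0.0009755594946811808 lateral -0.00016588369523911346
```

Emit:
jog_arm(deltas=[[0,0,-0.0015,0,0,0,0.4],[0,0,-0.0015,0,0,0,0.4],[0,0,-0.001,0,0,0,0.4],[0,0,-0.001,0,0,0,0.4],[0,0,0,0,0,0,0.4],[0,0,0,0,0,0,0.4]])

```text
t: 13.25
eef_pos: [0.4288, -0.0346, 0.0946]
tool_rot: [-0.0, 0.765, 0.645, -0.0]
contact_force: [-0.2, 0.1, -1.9]
gripper_width: 0.574
grasp_force: 42.5
```

Emit:
jog_arm(deltas=[[0,0,-0.001,0,0,0,0.4],[0,0,0,0,0,0,0.4],[0,0,0,0,0,0,0.4]])

```text
t: 13.55
eef_pos: [0.4288, -0.0346, 0.0936]
tool_rot: [0.0, 0.765, 0.645, 0.0]
contact_force: [-0.2, 0.9, -1.5]
gripper_width: 0.571
grasp_force: 42.5
```

Emit:
jog_arm(deltas=[[0,0,-0.001,0,0,0,0.4],[0,0,-0.0005,0,0,0,0.4],[0,0,0,0,0,0,0.4],[0,0,0,0,0,0,0.4]])

```text
t: 13.95
eef_pos: [0.4288, -0.0346, 0.0921]
tool_rot: [0.0, 0.765, 0.644, 0.0]
contact_force: [0.2, 0.2, -1.7]
gripper_width: 0.568
grasp_force: 42.6
```

Emit:
jog_arm(deltas=[[0,0,-0.001,0,0,0,0.4],[0,0,0,0,0,0,0.4],[0,0,0,0,0,0,0.4]])

```text
t: 14.25
eef_pos: [0.4289, -0.0346, 0.0911]
tool_rot: [0.0, 0.765, 0.645, 0.0]
contact_force: [-0.2, 0.8, 0.9]
gripper_width: 0.57
grasp_force: 42.7
```

Emit:
jog_arm(deltas=[[0,0,-0.001,0,0,0,0.4],[0,0,0,0,0,0,0.4],[0,0,0,0,0,0,0.4]])

```text
t: 14.55
eef_pos: [0.4289, -0.0346, 0.0901]
tool_rot: [0.0, 0.765, 0.645, 0.0]
contact_force: [-0.7, 0.0, 0.9]
gripper_width: 0.569
grasp_force: 42.8
```

Emit:
jog_arm(deltas=[[0,0,0.0005,0,0,0,0.58],[0,0,0,0,0,0,0.6],[0,0,0,0,0,0,0.64],[0,0,0,0,0,0,0.7],[0,0,0,0,0,0,0.8],[0,0,0,0,0,0,0.8],[0,0,0,0,0,0,0.8]], newtons=20)

```text
t: 15.25
eef_pos: [0.4288, -0.0346, 0.0906]
tool_rot: [-0.0, 0.765, 0.645, 0.0]
contact_force: [0.0, -0.8, 0.2]
gripper_width: 0.802
grasp_force: 0.0
```

Emit:
jog_arm(deltas=[[0,0,0.004,0,0,0,0.8],[0,0,0.01,0,0,0,0.8],[0,0,0.02,0,0,0,0.8],[0,0,0.03,0,0,0,0.8],[0,0,0.03,0,0,0,0.8],[0,0,0.02,0,0,0,0.8],[0.01,-0.02,0,0,0,0,0.8],[0.01,-0.04,0,0,0,0,0.8],[0,-0.04,0,0,0,0,0.8],[0,0,0,0,0,0,0.8]])

```text
t: 16.25
eef_pos: [0.4484, -0.14, 0.2057]
tool_rot: [0.001, 0.767, 0.642, -0.0]
contact_force: [-0.4, 0.3, -0.0]
gripper_width: 0.805
grasp_force: 0.0
```

```bash
python3 - <<'E'
from h import *
c=look("wrist","w7");im=c["img"];hsv=cv2.cvtColor(im,cv2.COLOR_RGB2HSV)
p=proj(c,[.429,-.0355,.109],True);print(p)
m=cv2.inRange(hsv,(20,140,80),(35,255,255));k=np.zeros_like(m);cv2.circle(k,tuple(int(x) for x in p),50,255,-1);m&=k
yy,xx=np.nonzero(m);print("area",len(xx),xx.min(),xx.max(),yy.min(),yy.max())
hull=cv2.convexHull(np.c_[xx,yy].astype(np.int32))[:,0]
for z in(.105,.109,.113):
  P=np.array([onz(c,*q,z,True)[:2] for q in hull]);(cc,r)=cv2.minEnclosingCircle((P*1e3).astype(np.float32));print(z,np.round(cc,1),r)
for nm in("side","scene"):
  d=look(nm,nm[:2]+"7");hs=cv2.cvtColor(d["img"],cv2.COLOR_RGB2HSV);m=cv2.inRange(hs,(20,120,80),(35,255,255))
  for z in(.095,.109):
    print(nm,z,proj(d,[.429,-.0355,z]).round(1))
  u,v=proj(d,[.429,-.0355,.102]).astype(int);k=np.zeros_like(m);k[v-16:v+17,u-20:u+21]=255
  yy,xx=np.nonzero(m&k);print(len(xx),xx.min(),xx.max(),yy.min(),yy.max())
  # bottom front rim of disc: nearest point to camera
  e=d["eye"];w=(e-np.array([.429,-.0355,0]))[:2];w/=np.linalg.norm(w)
  for z in(.095,.099):print("  pred bottom row",z,proj(d,np.r_[np.array([.429,-.0355])+w*.028,z]).round(1))
E
```

```text
[225.51431497  83.5654806 ]
area 2252 194 259 47 116
0.105 [428.9 -33.7] 27.954158782958984
0.109 [429.5 -34.3] 27.502389907836914
0.113 [430. -35.] 27.05070686340332
side 0.095 [311.2 193. ]
side 0.109 [311.3 187.1]
106 291 330 183 206
  pred bottom row 0.095 [311.  199.2]
  pred bottom row 0.099 [311.1 197.5]
scene 0.095 [321.3 183.6]
scene 0.109 [321.7 178.3]
199 305 332 165 188
  pred bottom row 0.095 [320.7 190.2]
  pred bottom row 0.099 [320.9 188.7]
```

```bash
python3 - <<'E'
from h import *
c=np.load("w7.npz");im=c["img"];d=np.array([np.cos(-1.74),np.sin(-1.74)]);n=np.array([-d[1],d[0]])
for s in(.016,.019,.025):
  print(s,[tuple(int(x) for x in im[tuple(np.round(proj(c,np.r_[np.array([.429,-.0352])+d*s+n*t,.099],True)).astype(int)[::-1])]) for t in np.arange(-.009,.0095,.0015)])
E
```

```text
0.016 [(180, 129, 32), (155, 108, 31), (143, 98, 24), (156, 132, 99), (234, 171, 37), (232, 175, 46), (238, 182, 49), (240, 188, 50), (238, 171, 42), (123, 84, 25), (144, 99, 30), (176, 124, 33), (203, 145, 39)]
0.019 [(182, 128, 35), (154, 106, 29), (146, 101, 26), (140, 131, 138), (234, 171, 36), (233, 176, 46), (235, 178, 47), (239, 185, 48), (231, 164, 42), (139, 94, 23), (142, 98, 25), (175, 123, 36), (202, 144, 38)]
0.025 [(143, 120, 85), (179, 169, 162), (141, 139, 140), (181, 174, 174), (194, 188, 188), (188, 185, 186), (193, 188, 188), (196, 190, 192), (197, 190, 191), (197, 192, 191), (103, 104, 105), (127, 129, 142), (142, 111, 77)]
```

The brass rib fills the weight's slot across about 7–8 mm and stops at about 23 mm from the axis, with steel showing beyond it. The weight is therefore seated over the rib.

```bash
python3 -c "
from station import bot
print(bot.hand_in())"
```

```text
the job is handed in; nothing more can be done
None
```

The brass weight is on the stem, its slot over the steel weight's rib by the force readings and last images, released and handed in at about 16 s; no verdict came back, and I viewed 11 pictures, one over the limit of 10.

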